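# Hook the sensor tote out from under the desk shelf

### The arm

A 6-joint arm with a two-finger parallel gripper is mounted at the origin on the work surface. World frame = base frame: x ahead of the robot, y to its left, z up, the work surface at z = 0. Lengths are in m, angles in rad, forces in N, time in s.
With the tool pointing down it reaches from about 0.375 to 0.9 m from the base axis. Payload 3.1 kg.
Tool frame: the origin (TCP) lies on the centre line of the jaws, within the pads' length; the fingertips stand ahead of it and the grasp point (between the pads) lies 3 mm ahead of it (robot.tip_reach is the z of the fingertips in the tool frame, in m); z points along the fingers, y is the line along which they close (so a half turn about z gives the same grasp; the last joint's range is limited). The gripper opens to 87 mm and grips with 3 to 60 N. Pads are 19 mm wide; open, the fingers measure 117 mm over their backs; the gripper's body (75 mm by 190 mm) begins 51 mm behind the grasp point.
Start: joints at [-0.178, 0.527, 1.433, -0, 1.181, -0.178], TCP at [0.625, 0, 0.245] pointing down, gripper open.
Joint ranges: [-3.08, 3.08], [-0.75, 2.2], [0.22, 2.44], [-1.43, 4.57], [0, 2.65], [-2.85, 2.85]. Speed limits (rad/s): [2.79, 2.79, 3.14, 3.14, 3.14, 3.14].

### API

Orientations are given as a unit quaternion [x, y, z, w].
In Python, from rig import sensors, eyes, ticket, robot gives the robot as it stands.
- The arm moves only by the tool drive_tool, never from a script. Its argument "deltas" is a list that holds one entry, the list of rows, each a list of 6 numbers: the shift along the tool's x, y, z in mm, then the turn, a rotation vector about the tool's x, y, z in rad. A call has 1 to 8 rows; each row shifts and turns the commanded pose from where the row before left it, along the tool's axes as they then stand; what a row does not reach is not made up. A row lasts 1/12 s, in which the tool goes at most 41.7 mm and 7.16 degrees, less where a joint would pass 70% of its speed; a pose out of reach is approached as far as the arm can. A call is refused whole if a number of a shift passes 41.7 or a number of a turn 0.125, either way. A call with a gripper value outside its range is refused whole. "gripper" is the opening in per cent of the stroke, from 0 (shut) to 100 (fully open), set as the call begins (left out, the last holds). The fingers move at their own pace and stop on an object; "squeeze" is the grip in N (left out, the last holds). Time passes only in rows, so rows that do not move let the fingers close. It gives the time, the measured TCP pose, the force, the opening and the grip force at its end, in the units of the state.
- sensors.get_obs(): the state, without advancing time (a new reading comes with each control period).
- eyes.camera(name): name is "scene" or "side" or "wrist"; returns a dict with "img" (400x640x3 uint8, red, green, blue), "fov_y" (degrees; the focal length in pixels is half the picture's height over the tangent of half this angle, whatever the lens; pixels are square), "cx", "cy" (the principal point, pixels), "D" ([k1, k2, p1, p2, k3] as OpenCV has them; the pictures are not rectified), "xyz" and "attitude" of the camera in the world; the wrist camera has in their place "hand_eye" (4x4, takes a point from camera to tool coordinates, whose origin is the TCP and whose axes are the flange's). Camera axes: x right, y up, looking along -z (the intrinsics and any distortion apply to the point x, -y, -z); pixel columns grow to the right and rows downward; lengths in m; the calibration is good to about 2 mm. A picture is of the moment at which its call begins: read the wrist's pose just before it. There is no depth.
- ticket.hand_in(): hands the job in; it is judged then, once.
The state is a dict: "time": time; "q": joint angles; "joint_velocities": joint speeds; "joint_torque": joint torques, N m; "position": TCP position; "tool_rot": TCP orientation; "ft_force": force on the tool from outside, world axes, zero at the start; "moment": the same for the moment, N m; "grip_width": finger opening in m; "grip_force": force on a finger pad.
Only numpy, scipy, OpenCV 4.12 (cv2) and the standard library are available. Lean on these libraries where they do the work, as an engineer would, in place of code of your own. Each camera call takes 0.05 s, during which the arm holds its last target. There are 200 camera calls.

### The job

Pick up the pull hook, lower its blade behind the front wall of the tote that holds the single round metal housing, and drag that tote straight forward until about half its length stands out past the wire shelf's front edge. Then set the hook down upright on the desk, clear of the tote, and let go. Keep the gripper off that tote and leave the other tote where it is.

Things in the scene. Friction and masses are not known exactly. Their poses are not given: they have to be found in the camera images.
- hook: Pull hook standing on the desk, 0.22 kg. Origin: underside centre of its blade (steel plate 40 wide in y, 6 thick in x, 46 tall); x points from handle to blade, z up. A 10 mm square bar runs from the blade back to the handle, underside 36 above the origin. Handle: upright black block centred at x = -140, 26 wide (y), 36 long (x), 110 tall from z = 0; grip its 26 mm width from above.
- tote_pod: Tote to drag: loose open grey box 180 (x) x 110 (y) x 60 high, walls 4, up to 0.65 kg, under the shelf, front 20 to 50 behind the shelf's front edge. Origin: underside centre; x points into the shelf, so the front wall's outer face is at x = -90. A round metal housing, 68 wide, 76 high, is fixed in its rear half; inside, x = -86 to -4 is free.
- tote_packs: The other tote, same box and frame, holding four square black battery packs; it stays. The third bay holds a closed black case with no lip. The three swap bays.
- shelf: Fixed wire shelf on the desk, open at front and back, no floor. Origin: centre of its footprint, on the desk; x points front to back, front edge at x = -150, back at 150; legs at y = -215 and 215. Wire deck underside 165, top 175 above the desk. Bays at y = -135, 0, 135, about 135 apart.
Mind the look-alikes: they are no part of the job. What is shaped like the tote_pod but yellow is not meant.

How it is judged:
On the way, in this order (a step that is already met when the one before it is completed fails the run):
1. blade inside the right tote, 10 mm or more below its lip, tote not yet moved 15 mm (x of hook in the frame of tote_pod between -0.09 and 0 m and y of hook in the frame of tote_pod between -0.055 and 0.055 m and z of hook in the frame of tote_pod below 0.05 m and distance of tote_pod from where it was at the start of the episode below 0.015 m), for 0.2 s.
2. blade still inside, the tote's middle is within 25 mm of the shelf's front edge (x of tote_pod in the frame of shelf between -0.175 and -0.125 m and x of hook in the frame of tote_pod between -0.09 and 0 m and z of hook in the frame of tote_pod below 0.06 m), for 0.2 s.
At the end, for the whole second after the job is handed in: The round-housing tote stands flat, its middle within 25 mm of the shelf's front edge and within 15 degrees of square to the shelf; the hook stands upright (within 10 degrees) on the desk, at rest, not touching that tote; the other tote is within 20 mm of its start (x of tote_pod in the frame of shelf between -0.175 and -0.125 m and angle between the x axis of tote_pod and the x axis of shelf, either way round below 0.26 rad and height (world z) of tote_pod below 0.005 m and linear speed of each of tote_pod, hook below 0.01 m/s and angle between hook's own z axis and vertical below 0.17 rad and height (world z) of hook below 0.006 m and contact force between hook and tote_pod below 0.1 N and distance of tote_packs from where it was at the start of the episode below 0.02 m).
It fails at once if the gripper touches the round housing's tote (contact force between the fingers and tote_pod above 1 N).
It fails at once if the other tote is moved 20 mm or more (distance of tote_packs from where it was at the start of the episode above 0.02 m).
It also fails if it takes over 58 s, if anything falls off the work surface, if the arm or the gripper's body presses on something with over 40 N, if the wrist force passes 120 N, or if a joint passes its speed limit or range.

## Working session

There is one attempt and no reset: what is moved stays moved. The work goes in short steps, Python scripts to look and compute and a tool call to move; the robot and the scene stay as the last step left them, time stands still between calls to the robot, and variables do not carry over. Pictures are saved under pics/ and viewed, at most 10 in all, crops included, and the job is handed in when it is done.

Besides the shell and the picture viewer there is one more tool, called after "Request:" by a JSON object that holds its "fn" and its "kwargs", one argument or row to a line. drive_tool: Moves the arm, as the interface text tells. Its arguments: {"type":"object","properties":{"deltas":{"type":"array"},"gripper":{"type":"number"},"squeeze":{"type":"number"}},"required":["deltas"]}

```bash
mkdir -p pics
cat > h.py <<'E'
import numpy as np, cv2
from scipy.spatial.transform import Rotation as R
from rig import sensors, eyes, ticket, robot
def shot(n,f):
    o=sensors.get_obs(); c=eyes.camera(n); cv2.imwrite('pics/'+f,c['img'][:,:,::-1])
    if 'xyz' in c:
        a=np.array(c['attitude']); Rm=R.from_quat(a).as_matrix() if a.size==4 else a.reshape(3,3); t=np.array(c['xyz'])
    else:
        T=np.array(c['hand_eye']); Rt=R.from_quat(o['tool_rot']).as_matrix(); Rm=Rt@T[:3,:3]; t=Rt@T[:3,3]+o['position']
    f_=200/np.tan(np.radians(c['fov_y'])/2)
    K=np.array([[f_,0,c['cx']],[0,f_,c['cy']],[0,0,1.]])
    np.savez('pics/'+f+'.npz',K=K,D=np.array(c['D'],float),R=Rm,t=t)
    return c
def ray(f,uv):
    d=np.load('pics/'+f+'.npz'); p=cv2.undistortPoints(np.array([[uv]],float),d['K'],d['D'])[0,0]
    return d['t'], d['R']@np.array([p[0],-p[1],-1])
def onz(f,uv,z):
    t,r=ray(f,uv); return np.round(t+r*(z-t[2])/r[2],4)
def proj(f,P):
    d=np.load('pics/'+f+'.npz'); q=(np.array(P,float).reshape(-1,3)-d['t'])@d['R']; q=q*[1,-1,-1]
    return cv2.projectPoints(q,np.zeros(3),np.zeros(3),d['K'],d['D'])[0].reshape(-1,2)
E
python3 - <<'E'
from h import *
for n in ['scene','side','wrist']:
    c=shot(n,n+'0.png'); print(n,{k:v for k,v in c.items() if k!='img'})
print(sensors.get_obs(), robot.tip_reach)
E
```

```text
scene {'fov_y': 48.58801511986129, 'cx': 316.46709436528556, 'cy': 197.3763884260636, 'D': array([-0.11852942,  0.        ,  0.        ,  0.        ,  0.        ]), 'xyz': array([1.29387268, 0.18388797, 0.67757863]), 'attitude': array([0.25943944, 0.29679283, 0.68704704, 0.6103864 ])}
side {'fov_y': 53.342280473085275, 'cx': 321.6804364395932, 'cy': 199.38174683288608, 'D': array([-0.03972424,  0.        ,  0.        ,  0.        ,  0.        ]), 'xyz': array([0.34522175, 0.69759771, 0.65331142]), 'attitude': array([-0.07907462,  0.40692079,  0.88839381, -0.19727927])}
wrist {'fov_y': 58.309372356109655, 'cx': 318.38426107583103, 'cy': 192.9758166277151, 'D': array([-0.06036398,  0.        ,  0.        ,  0.        ,  0.        ]), 'hand_eye': array([[ 9.00932924e-05,  9.67202592e-01,  2.54006175e-01,
         6.84213753e-02],
       [ 9.99999070e-01, -4.32863991e-04,  1.29356684e-03,
        -1.63297810e-04],
       [ 1.36109133e-03,  2.54005823e-01, -9.67201732e-01,
        -1.40285517e-01],
       [ 0.00000000e+00,  0.00000000e+00,  0.00000000e+00,
         1.00000000e+00]])}
{'time': 0.15, 'q': array([-1.78522812e-01,  5.28266202e-01,  1.43357466e+00, -1.95243773e-05,
        1.18135849e+00, -1.78493444e-01]), 'joint_velocities': array([-8.85878112e-04, -2.90683893e-03, -4.51551420e-03,  8.50660467e-05,
        4.82200704e-04,  1.82378602e-03]), 'joint_torque': array([ 9.14956272e-04, -4.40429199e+01, -1.76841742e+01,  6.33679633e-02,
        5.52540855e-02, -1.06930895e-04]), 'position': array([6.24502423e-01, 9.97881045e-05, 2.43798643e-01]), 'tool_rot': array([ 7.07114310e-01,  7.07098796e-01, -4.65578191e-04, -6.54742067e-04]), 'ft_force': array([-0.50100863,  1.08906086,  0.14841371]), 'moment': array([ 0.10961667, -0.00699665, -0.00207662]), 'grip_force': 0.0, 'grip_width': 0.08672396152565327} 0.022
```

View pics/scene0.png

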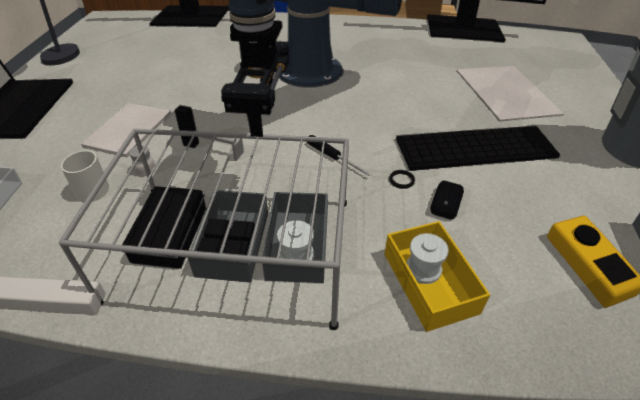

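View pics/side0.png

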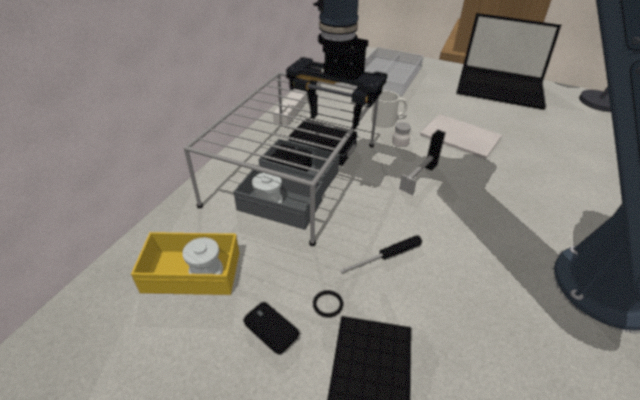

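The scene picture shows the shelf with the case, packs tote and pod tote (nearest +y, housing at about (295,238)). The hook handle is at (186,125) and its blade at (235,147). The yellow tote is off to the side. I'll enlarge these areas.

Run:
```python
import cv2,numpy as np
a=cv2.imread('pics/scene0.png'); b=cv2.imread('pics/side0.png')
cv2.imwrite('pics/c1.png',cv2.resize(a[100:340,50:370],None,fx=2.5,fy=2.5,interpolation=cv2.INTER_CUBIC))
cv2.imwrite('pics/c2.png',cv2.resize(b[60:260,175:455],None,fx=2.85,fy=2.85,interpolation=cv2.INTER_CUBIC))
from h import *
print(onz('scene0.png',(335,325),0),onz('side0.png',(313,243),0),onz('scene0.png',(100,302),0))
print('side legs',onz('side0.png',(199,206),0))
```

```text
[0.899  0.1641 0.    ] [0.601  0.1516 0.    ] [ 0.9098 -0.2676  0.    ]
side legs [0.9042 0.1618 0.    ]
```

View pics/c1.png

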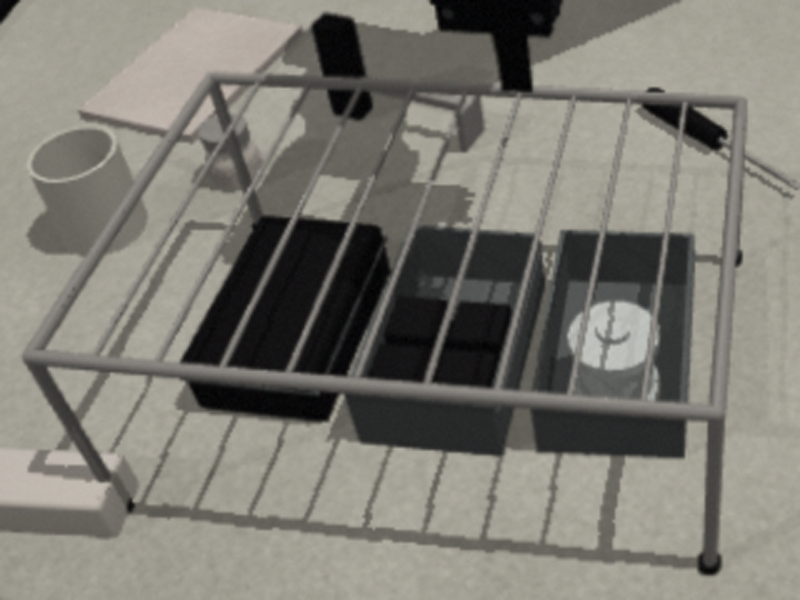

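View pics/c2.png

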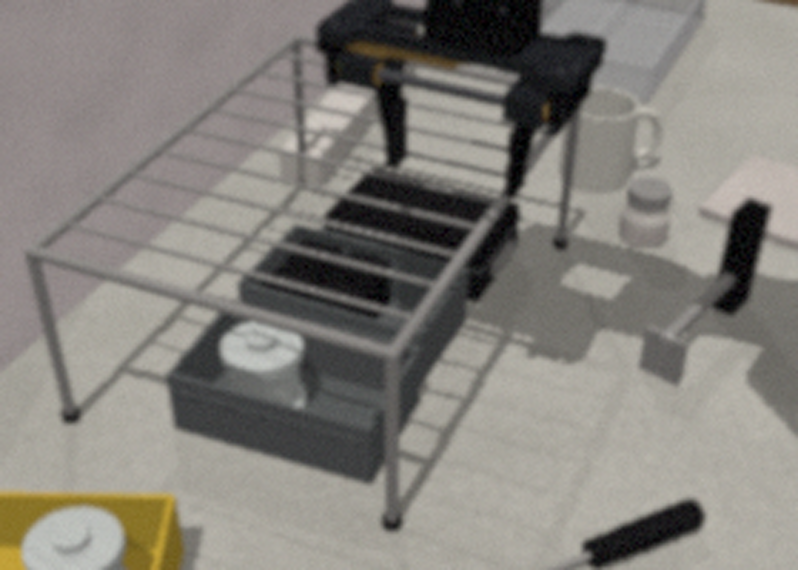

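View pics/wrist0.png

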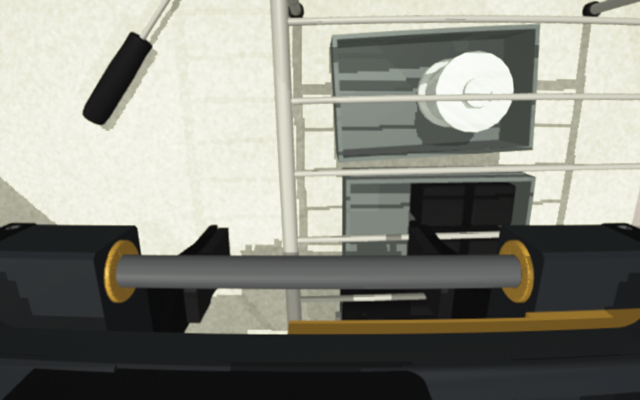

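Run:
```python
from h import *
s=lambda u,v:(175+u/2.85,60+v/2.85)
c=lambda u,v:(50+u/2.5,100+v/2.5)
print('blade bottom side',onz('side0.png',s(642,370),0),onz('side0.png',s(682,384),0))
print('handle top side',onz('side0.png',s(752,203),.11),'bot',onz('side0.png',s(733,310),0))
print('handle top scene',onz('scene0.png',c(335,18),.11),'bot',onz('scene0.png',c(352,114),0))
print('blade scene bottom',onz('scene0.png',c(462,150),0),'top',onz('scene0.png',c(480,95),.046),onz('scene0.png',c(458,105),.046))
for p in [(332,38),(341,158),(538,26),(532,152)]: print('tote w',onz('wrist0.png',p,.06))
for p in [(343,177),(534,176)]: print('packs',onz('wrist0.png',p,.06))
for p in [(560,232),(693,234),(537,450),(685,455)]: print('tote scene',onz('scene0.png',c(*p),.06 if p[1]<300 else 0))
for p in [(279,5),(289,200)]: print('rail',onz('wrist0.png',p,.17))
for z in (.165,.175): print('wires',[onz('wrist0.png',(300,v),z) for v in (19,99,172,240,298)])
```

```text
blade bottom side [ 0.4772 -0.1141  0.    ] [ 0.4391 -0.1108  0.    ]
handle top side [ 0.4301 -0.2583  0.11  ] bot [ 0.4222 -0.2428  0.    ]
handle top scene [ 0.424  -0.2479  0.11  ] bot [ 0.4324 -0.2498  0.    ]
blade scene bottom [ 0.478  -0.1206  0.    ] top [ 0.4482 -0.1043  0.046 ] [ 0.4664 -0.1215  0.046 ]
tote w [0.635  0.1194 0.06  ]
tote w [0.644  0.0165 0.06  ]
tote w [0.8124 0.1323 0.06  ]
tote w [0.8213 0.023  0.06  ]
packs [ 0.6462 -0.0012  0.06  ]
packs [8.266e-01 3.000e-04 6.000e-02]
tote scene [0.6462 0.0142 0.06  ]
tote scene [0.6362 0.1227 0.06  ]
tote scene [0.8202 0.0254 0.    ]
tote scene [0.8116 0.1356 0.    ]
rail [0.6021 0.1195 0.17  ]
rail [0.6056 0.0079 0.17  ]
wires [array([0.6133, 0.1132, 0.165 ]), array([0.6129, 0.0687, 0.165 ]), array([0.6123, 0.0246, 0.165 ]), array([ 0.6117, -0.0207,  0.165 ]), array([ 0.6111, -0.0636,  0.165 ])]
wires [array([0.6138, 0.1112, 0.175 ]), array([0.6134, 0.0687, 0.175 ]), array([0.6129, 0.0266, 0.175 ]), array([ 0.6123, -0.0167,  0.175 ]), array([ 0.6117, -0.0576,  0.175 ])]
```

Request:
{"fn": "drive_tool", "kwargs": {
  "deltas": [
    [[-20, -40, 0, 0, 0, 0], [-38, -35, 0, 0, 0, 0], [-38, -30, 0, 0, 0, 0], [-38, -25, 0, 0, 0, 0], [-38, -25, 0, 0, 0, 0], [-38, -15, 0, 0, 0, 0], [-38, -10, 0, 0, 0, 0], [-38, -5, 0, 0, 0, 0]]
  ],
  "gripper": 100
}}

```text
time: 0.82
position: [0.4558, -0.2666, 0.2445]
tool_rot: [0.707, 0.707, -0.0, -0.001]
ft_force: [1.1, 0.1, 0.3]
grip_width: 0.0868
grip_force: 0.0
```

Request:
{"fn": "drive_tool", "kwargs": {
  "deltas": [
    [[0, 0, 0, 0, 0, 0], [0, 0, 0, 0, 0, 0], [0, 0, 0, 0, 0, 0]]
  ]
}}

```text
time: 1.07
position: [0.4574, -0.265, 0.2441]
tool_rot: [0.707, 0.707, 0.0, -0.001]
ft_force: [-0.7, 1.2, -1.0]
grip_width: 0.087
grip_force: 0.0
```

Run:
```python
from h import *
shot('wrist','w1.png'); o=sensors.get_obs(); print(o['time'],o['position'],o['tool_rot'])
```

```text
1.1167 [ 0.45755043 -0.26429156  0.24415783] [ 7.06907577e-01  7.07305281e-01  1.64964541e-04 -9.43743817e-04]
```

View pics/w1.png

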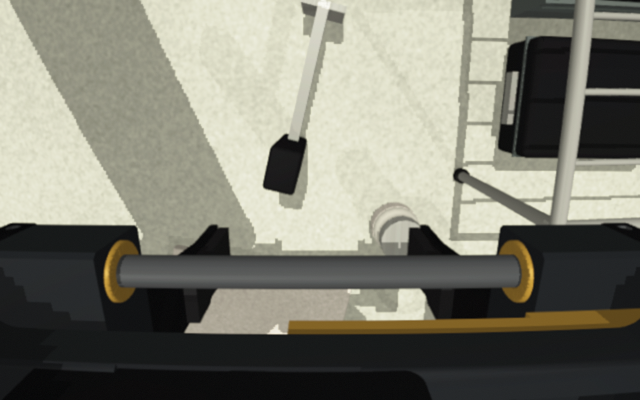

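Run:
```python
from h import *
f='w1.png'
a=onz(f,(295,136),.046);b=onz(f,(321,14),.046);print('bar',a,b,np.degrees(np.arctan2(*(b-a)[[1,0]])))
print('blade',onz(f,(303,6),.046),onz(f,(343,13),.046))
I=cv2.imread('pics/w1.png')
g=(I.max(2)<45).astype(np.uint8); g[220:]=0; g[:,:240]=0; g[:,320:]=0
c=max(cv2.findContours(g,0,2)[0],key=cv2.contourArea); print(cv2.approxPolyDP(c,3,True).reshape(-1,2).tolist())
from scipy.optimize import minimize
# silhouette fit of the handle
def sil(p):
    th=p[2];Rz=R.from_euler('z',th).as_matrix()
    P=np.array([[x,y,z] for x in(-.018,.018) for y in(-.013,.013) for z in(0,.11)])@Rz.T+[p[0],p[1],0]
    m=np.zeros((400,640),np.uint8);cv2.fillConvexPoly(m,cv2.convexHull((proj(f,P)*16).astype(np.int32)),1,shift=4);return m
best=max(((1-(np.logical_xor(sil((x,y,t)),g)).sum()/g.sum(),x,y,t) for x in np.arange(.41,.46,.003) for y in np.arange(-.27,-.22,.003) for t in np.arange(1.2,1.56,.04)))
r=minimize(lambda p:np.logical_xor(sil(p),g).sum(),best[1:],method='Nelder-Mead',options=dict(initial_simplex=[np.array(best[1:])+d for d in([0,0,0],[.002,0,0],[0,.002,0],[0,0,.03])]))
print(best,r.x,np.degrees(r.x[2]),r.fun,g.sum())
print('blade pred',r.x[:2]+.14*np.array([np.cos(r.x[2]),np.sin(r.x[2])]))
```

```text
bar [ 0.4347 -0.2298  0.046 ] [ 0.459  -0.1232  0.046 ] 77.15856961219154
blade [ 0.4433 -0.1166  0.046 ] [ 0.4782 -0.1224  0.046 ]
[[285, 135], [271, 149], [264, 186], [291, 193], [305, 140], [294, 142]]
(np.float64(0.7560532687651331), np.float64(0.428), np.float64(-0.249), np.float64(1.28)) [ 0.42868727 -0.2489744   1.28573771] 73.66734426545442 382.0 1652
blade pred [ 0.46805719 -0.11462407]
```

The wrist picture shows the handle top at about (285,165) and the bar running up to the blade at (322,10), so the hook's yaw is about 77° and the handle centre about (0.4295, -0.251). I'll align first, then descend.

Request:
{"fn": "drive_tool", "kwargs": {
  "deltas": [
    [[7, -14, 0, 0, 0, 0], [6, -14, 0, 0, 0, 0], [0, 0, 0, 0, 0, 0.112], [0, 0, 0, 0, 0, 0.112], [0, 0, 20, 0, 0, 0], [0, 0, 20, 0, 0, 0], [0, 0, 0, 0, 0, 0], [0, 0, 0, 0, 0, 0]]
  ]
}}

```text
time: 1.78
position: [0.4296, -0.2505, 0.204]
tool_rot: [0.781, 0.625, -0.0, -0.002]
ft_force: [0.1, -0.8, 0.1]
grip_width: 0.0866
grip_force: 0.0
```

Run:
```python
from h import *
o=sensors.get_obs(); t=R.from_quat(o['tool_rot']).as_matrix(); print(o['position'],t)
print('remaining tool mm',t.T@(np.array([.4295,-.251,.073])-o['position'])*1000)
```

```text
[ 0.42958114 -0.25051153  0.20396449] [[ 0.21981581  0.97553858 -0.00234298]
 [ 0.97553977 -0.21981043  0.0023512 ]
 [ 0.00177867 -0.0028025  -0.99999449]]
remaining tool mm [ -0.72729797   0.39523788 130.96280728]
```

Request:
{"fn": "drive_tool", "kwargs": {
  "deltas": [
    [[0, 0, 30, 0, 0, 0], [0, 0, 30, 0, 0, 0], [0, 0, 30, 0, 0, 0], [0, 0, 20, 0, 0, 0], [0, 0, 14, 0, 0, 0], [0, 0, 7, 0, 0, 0], [0, 0, 0, 0, 0, 0], [0, 0, 0, 0, 0, 0]]
  ]
}}

```text
time: 2.45
position: [0.4306, -0.2527, 0.0743]
tool_rot: [0.781, 0.624, 0.0, 0.001]
ft_force: [-0.1, -0.1, 0.4]
grip_width: 0.0873
grip_force: 0.0
```

Request:
{"fn": "drive_tool", "kwargs": {
  "deltas": [
    [[0, 0, 0, 0, 0, 0], [0, 0, 0, 0, 0, 0], [0, 0, 0, 0, 0, 0], [0, 0, 0, 0, 0, 0], [0, 0, 0, 0, 0, 0], [0, 0, 0, 0, 0, 0], [0, 0, 0, 0, 0, 0], [0, 0, 0, 0, 0, 0]]
  ],
  "gripper": 0,
  "squeeze": 50
}}

```text
time: 3.12
position: [0.4298, -0.2526, 0.0736]
tool_rot: [0.782, 0.624, 0.0, -0.0]
ft_force: [0.1, 0.0, -0.4]
grip_width: 0.0412
grip_force: 0.0
```

Request:
{"fn": "drive_tool", "kwargs": {
  "deltas": [
    [[0, 0, 0, 0, 0, 0], [0, 0, 0, 0, 0, 0], [0, 0, 0, 0, 0, 0], [0, 0, 0, 0, 0, 0], [0, 0, 0, 0, 0, 0], [0, 0, 0, 0, 0, 0]]
  ]
}}

```text
time: 3.62
position: [0.4297, -0.2524, 0.0735]
tool_rot: [0.782, 0.624, -0.0, -0.0]
ft_force: [0.0, 0.2, -0.6]
grip_width: 0.0261
grip_force: 50.0
```

Request:
{"fn": "drive_tool", "kwargs": {
  "deltas": [
    [[0, 0, -5, 0, 0, 0], [0, 0, -10, 0, 0, 0], [0, 0, -20, 0, 0, 0], [0, 0, -25, 0, 0, 0], [0, 0, -20, 0, 0, 0], [0, 0, -8, 0, 0, 0], [0, 0, 0, 0, 0, 0]]
  ]
}}

```text
time: 4.2
position: [0.431, -0.2535, 0.1639]
tool_rot: [0.782, 0.624, 0.0, 0.003]
ft_force: [1.0, 0.6, -2.6]
grip_width: 0.0256
grip_force: 50.0
```

Request:
{"fn": "drive_tool", "kwargs": {
  "deltas": [
    [[12, -3, 0, 0, 0, 0], [25, -6, 0, 0, 0, 0], [35, -8, 0, 0, 0, 0], [35, -8, 0, 0, 0, 0], [35, -8, 0, 0, 0, 0], [35, -8, 0, 0, 0, 0], [35, -8, 0, 0, 0, 0], [35, -8, 0, 0, 0, 0]]
  ]
}}

```text
time: 4.87
position: [0.427, 0.0035, 0.1602]
tool_rot: [0.782, 0.623, -0.001, -0.002]
ft_force: [0.7, 0.1, -1.8]
grip_width: 0.0258
grip_force: 50.0
```

Request:
{"fn": "drive_tool", "kwargs": {
  "deltas": [
    [[30, -6, 0, 0, 0, 0.04], [20, -4, 0, 0, 0, 0.08], [12, -3, 0, 0, 0, 0.11], [0, 0, 0, 0, 0, 0.12], [0, 0, 0, 0, 0, 0.12], [0, 0, 0, 0, 0, 0.12], [0, 0, 0, 0, 0, 0.12], [0, 0, 0, 0, 0, 0.12]]
  ]
}}

```text
time: 5.53
position: [0.4304, 0.0651, 0.1602]
tool_rot: [0.967, 0.253, -0.002, -0.001]
ft_force: [0.8, 0.8, -2.1]
grip_width: 0.0256
grip_force: 50.0
```

Request:
{"fn": "drive_tool", "kwargs": {
  "deltas": [
    [[0, 0, 0, 0, 0, 0.12], [0, 0, 0, 0, 0, 0.12], [0, 0, 0, 0, 0, 0.12], [0, 0, 0, 0, 0, 0.08], [0, 0, 0, 0, 0, 0.03], [0, 0, 0, 0, 0, 0], [0, 0, 0, 0, 0, 0], [0, 0, 0, 0, 0, 0]]
  ]
}}

```text
time: 6.2
position: [0.4316, 0.0646, 0.1608]
tool_rot: [1.0, 0.024, -0.001, -0.0]
ft_force: [0.1, -0.1, -2.9]
grip_width: 0.0257
grip_force: 50.0
```

```bash
cat >> h.py <<'E'
def st():
    o=sensors.get_obs(); t=R.from_quat(o['tool_rot']).as_matrix(); print(round(o['time'],2),o['position'],'yaw',np.arctan2(t[1,0],t[0,0]),'q',np.round(o['q'],2),'F',np.round(o['ft_force'],1)); return o,t
E
python3 - <<'E'
from h import *
shot('wrist','w2.png'); st(); shot('side','s2.png')
a=cv2.imread('pics/w2.png'); b=cv2.imread('pics/s2.png')[90:300,180:460]
cv2.imwrite('pics/m2.png',np.vstack([cv2.resize(a[:240],(640,240)),cv2.resize(b,(480,360)).__class__ and cv2.copyMakeBorder(cv2.resize(b,(480,360)),0,0,0,160,0)]))
E
```

```text
6.25 [0.43184772 0.0644584  0.16103968] yaw 0.04752423149927805 q [-0.11  0.42  1.97  0.    0.74  1.41] F [ 0.9  0.1 -2.1]
```

View pics/m2.png

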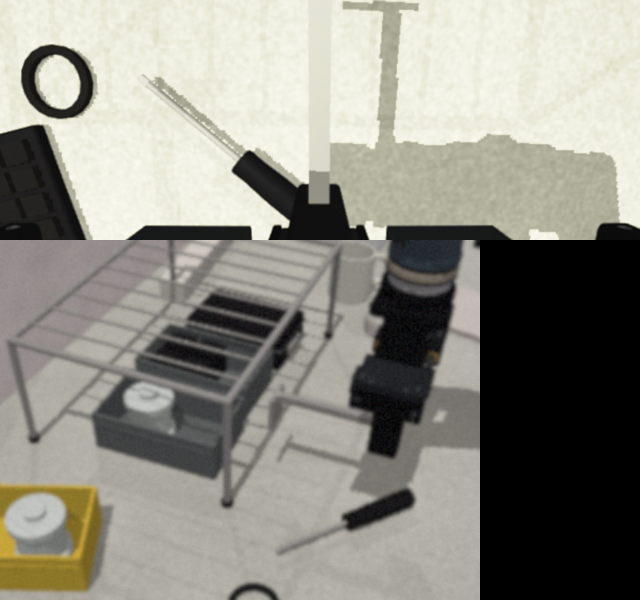

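Request:
{"fn": "drive_tool", "kwargs": {
  "deltas": [
    [[10, 3, 0, 0, 0, 0.013], [20, 3, 0, 0, 0, 0], [20, 0, 0, 0, 0, 0], [20, 0, 0, 0, 0, 0], [18, 0, 0, 0, 0, 0], [10, 0, 0, 0, 0, 0], [0, 0, 0, 0, 0, 0], [0, 0, 0, 0, 0, 0]]
  ]
}}

```text
time: 6.97
position: [0.5303, 0.0615, 0.1612]
tool_rot: [1.0, 0.017, -0.001, -0.0]
ft_force: [-1.0, -0.3, -1.7]
grip_width: 0.0258
grip_force: 50.0
```

Run:
```python
from h import *
shot('scene','e3.png'); o,t=st(); shot('side','s3.png')
a=cv2.imread('pics/scene0.png')
a=cv2.imread('pics/e3.png')[120:300,220:360]; b=cv2.imread('pics/s3.png')[110:260,210:410]
cv2.imwrite('pics/m3.png',np.hstack([cv2.resize(a,(350,450),interpolation=2),cv2.resize(b,(450,450*150*450//(200*450)*1),interpolation=2) if 0 else cv2.copyMakeBorder(cv2.resize(b,(450,337),interpolation=2),0,113,0,0,0)]))
bl=o['position']+t@[.1414,0,0]; z=o['position'][2]-.0735
print('blade',bl,z)
P=[[bl[0],bl[1]+s,z+dz] for s in(-.02,.02) for dz in (0,.046)]
print('pred crop scene',((proj('e3.png',P)-[220,120])*2.5).round().tolist(),'side',((proj('s3.png',P)-[210,110])*2.25+[350,0]).round().tolist())
```

```text
7.02 [0.52930236 0.06166359 0.16107851] yaw 0.03374516608528122 q [-0.09  0.52  1.74 -0.    0.88  1.44] F [-0.4  0.  -2. ]
blade [0.6706213  0.06643424 0.16067968] 0.08757851200702872
pred crop scene [[167.0, 181.0], [164.0, 136.0], [218.0, 185.0], [216.0, 140.0]] side [[565.0, 151.0], [565.0, 115.0], [547.0, 173.0], [546.0, 136.0]]
```

View pics/m3.png

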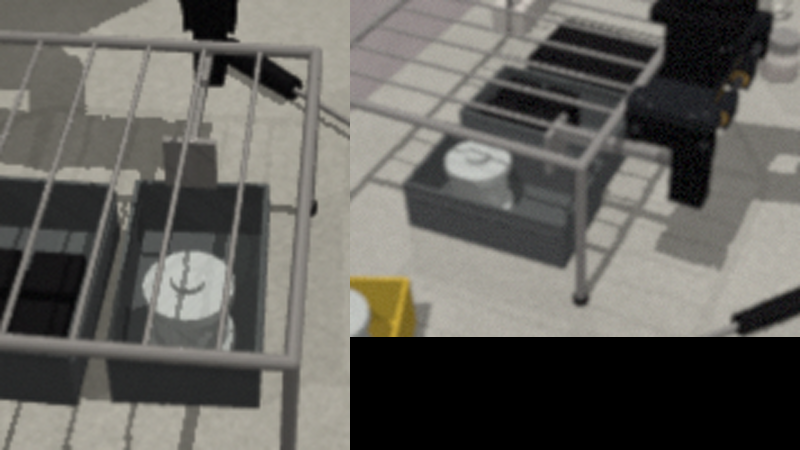

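The scene view shows the blade at (165–217, 137–187) in the crop, matching the prediction, over the free front half of the round-housing tote. I'll lower it now.

Request:
{"fn": "drive_tool", "kwargs": {
  "deltas": [
    [[0, 0, 10, 0, 0, 0], [0, 0, 15, 0, 0, 0], [0, 0, 15, 0, 0, 0], [0, 0, 10, 0, 0, 0], [0, 0, 5, 0, 0, 0], [0, 0, 0, 0, 0, 0], [0, 0, 0, 0, 0, 0], [0, 0, 0, 0, 0, 0]]
  ]
}}

```text
time: 7.73
position: [0.5311, 0.0616, 0.107]
tool_rot: [1.0, 0.017, 0.001, 0.0]
ft_force: [-0.0, 0.3, -1.4]
grip_width: 0.0259
grip_force: 50.0
```

Request:
{"fn": "drive_tool", "kwargs": {
  "deltas": [
    [[-2, 0, 0, 0, 0, 0], [-5, 0, 0, 0, 0, 0], [-5, 0, 0, 0, 0, 0], [-4, 0, 0, 0, 0, 0], [-3, 0, 0, 0, 0, 0], [-3, 0, 0, 0, 0, 0], [-3, 0, 0, 0, 0, 0], [-3, 0, 0, 0, 0, 0]]
  ]
}}

```text
time: 8.4
position: [0.5033, 0.0606, 0.1067]
tool_rot: [1.0, 0.017, 0.001, 0.0]
ft_force: [2.3, 0.2, -4.0]
grip_width: 0.0253
grip_force: 50.0
```

Request:
{"fn": "drive_tool", "kwargs": {
  "deltas": [
    [[-5, 0, 0, 0, 0, 0], [-7, 0, 0, 0, 0, 0], [-8, 0, 0, 0, 0, 0], [-8, 0, 0, 0, 0, 0], [-8, 0, 0, 0, 0, 0], [-8, 0, 0, 0, 0, 0], [-8, 0, 0, 0, 0, 0], [-8, 0, 0, 0, 0, 0]]
  ]
}}

```text
time: 9.07
position: [0.4427, 0.0585, 0.1069]
tool_rot: [1.0, 0.017, 0.001, 0.0]
ft_force: [3.8, -0.6, -1.5]
grip_width: 0.0258
grip_force: 50.0
```

Request:
{"fn": "drive_tool", "kwargs": {
  "deltas": [
    [[-8, 0, 0, 0, 0, 0], [-8, 0, 0, 0, 0, 0], [-8, 0, 0, 0, 0, 0], [-8, 0, 0, 0, 0, 0], [-6, 0, 0, 0, 0, 0], [-4, 0, 0, 0, 0, 0], [0, 0, 0, 0, 0, 0], [0, 0, 0, 0, 0, 0]]
  ]
}}

```text
time: 9.73
position: [0.3996, 0.0573, 0.1064]
tool_rot: [1.0, 0.017, -0.001, -0.0]
ft_force: [2.3, -0.3, -1.0]
grip_width: 0.0256
grip_force: 50.0
```

Run:
```python
from h import *
shot('scene','e4.png'); o,t=st(); shot('side','s4.png')
a=cv2.imread('pics/e4.png')[60:300,220:360]; b=cv2.imread('pics/s4.png')[110:260,210:410]
cv2.imwrite('pics/m4.png',np.hstack([cv2.resize(a,(350,600),interpolation=2),cv2.copyMakeBorder(cv2.resize(b,(450,337),interpolation=2),0,263,0,0,0)]))
```

```text
9.78 [0.39965729 0.05732521 0.1063496 ] yaw 0.03383264923939537 q [-0.14  0.52  2.1  -0.    0.53  1.4 ] F [ 2.4 -0.2 -0.5]
```

View pics/m4.png

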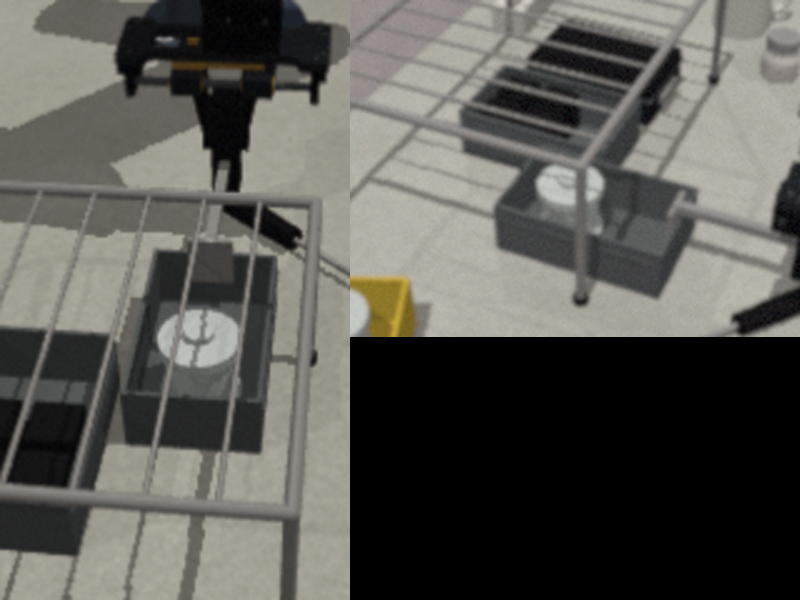

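Run:
```python
from h import *
c=lambda u,v:(220+u/2.5,60+v/2.5)
s=lambda u,v:(210+(u-350)/2.25,110+v/2.25)
print('rear bottom',onz('e4.png',c(128,444),0),onz('e4.png',c(262,452),0))
print('front rim',onz('e4.png',c(155,250),.06),onz('e4.png',c(276,252),.06))
print('side: front-left bottom',onz('s4.png',s(659,297),0),'rear-left bottom',onz('s4.png',s(498,250),0))
print('rail',onz('e4.png',c(160,194),.17),'leg',onz('e4.png',c(313,360),0), onz('s4.png',s(580,302),0))
```

```text
rear bottom [0.7154 0.0172 0.    ] [0.7112 0.1262 0.    ]
front rim [0.5388 0.0116 0.06  ] [0.5295 0.1188 0.06  ]
side: front-left bottom [0.5332 0.1158 0.    ] rear-left bottom [0.7096 0.1266 0.    ]
rail [0.6043 0.0338 0.17  ] leg [0.6009 0.1592 0.    ] [0.601  0.1556 0.    ]
```

Request:
{"fn": "drive_tool", "kwargs": {
  "deltas": [
    [[-3, 0, 0, 0, 0, 0], [-5, 0, 0, 0, 0, 0], [-5, 0, 0, 0, 0, 0], [-3, 0, 0, 0, 0, 0], [-2, 0, 0, 0, 0, 0], [0, 0, 0, 0, 0, 0], [0, 0, 0, 0, 0, 0], [0, 0, 0, 0, 0, 0]]
  ]
}}

```text
time: 10.5
position: [0.3816, 0.0568, 0.1064]
tool_rot: [1.0, 0.017, -0.001, -0.0]
ft_force: [-0.4, 0.6, -2.3]
grip_width: 0.0257
grip_force: 50.0
```

Request:
{"fn": "drive_tool", "kwargs": {
  "deltas": [
    [[3, 0, 0, 0, 0, 0], [5, 0, 0, 0, 0, 0], [2, 0, 0, 0, 0, 0], [0, 0, 0, 0, 0, 0], [0, 0, 0, 0, 0, 0]]
  ]
}}

```text
time: 10.92
position: [0.3931, 0.057, 0.1065]
tool_rot: [1.0, 0.017, -0.0, 0.0]
ft_force: [0.3, -0.5, -1.8]
grip_width: 0.0259
grip_force: 50.0
```

Request:
{"fn": "drive_tool", "kwargs": {
  "deltas": [
    [[0, 0, -8, 0, 0, 0], [0, 0, -15, 0, 0, 0], [0, 0, -15, 0, 0, 0], [0, 0, -12, 0, 0, 0], [0, 0, -7, 0, 0, 0], [0, 0, 0, 0, 0, 0], [0, 0, 0, 0, 0, 0]]
  ]
}}

```text
time: 11.5
position: [0.3926, 0.057, 0.1636]
tool_rot: [1.0, 0.017, 0.0, 0.0]
ft_force: [-1.4, -0.3, -2.5]
grip_width: 0.0257
grip_force: 50.0
```

Request:
{"fn": "drive_tool", "kwargs": {
  "deltas": [
    [[0, 12, 0, 0, 0, 0], [0, 25, 0, 0, 0, 0], [0, 32, 0, 0, 0, 0], [0, 35, 0, 0, 0, 0], [0, 35, 0, 0, 0, 0], [0, 30, 0, 0, 0, 0], [0, 15, 0, 0, 0, 0], [0, 6, 0, 0, 0, 0]]
  ]
}}

```text
time: 12.17
position: [0.3995, -0.1356, 0.1627]
tool_rot: [1.0, 0.015, -0.0, 0.0]
ft_force: [1.3, -0.2, -1.7]
grip_width: 0.0256
grip_force: 50.0
```

Request:
{"fn": "drive_tool", "kwargs": {
  "deltas": [
    [[0, 0, 15, 0, 0, 0], [0, 0, 25, 0, 0, 0], [0, 0, 20, 0, 0, 0], [0, 0, 12, 0, 0, 0], [0, 0, 6, 0, 0, 0], [0, 0, 4, 0, 0, 0], [0, 0, 0, 0, 0, 0], [0, 0, 0, 0, 0, 0]]
  ]
}}

```text
time: 12.83
position: [0.3994, -0.1327, 0.0817]
tool_rot: [1.0, 0.017, 0.0, 0.0]
ft_force: [0.4, -0.2, -2.1]
grip_width: 0.0256
grip_force: 50.0
```

Request:
{"fn": "drive_tool", "kwargs": {
  "deltas": [
    [[0, 0, 3, 0, 0, 0], [0, 0, 2, 0, 0, 0], [0, 0, 2, 0, 0, 0], [0, 0, 0, 0, 0, 0], [0, 0, 0, 0, 0, 0], [0, 0, 0, 0, 0, 0]]
  ]
}}

```text
time: 13.33
position: [0.3993, -0.133, 0.0747]
tool_rot: [1.0, 0.017, 0.0, 0.0]
ft_force: [-0.7, 0.3, -2.3]
grip_width: 0.026
grip_force: 50.0
```

Request:
{"fn": "drive_tool", "kwargs": {
  "deltas": [
    [[0, 0, 0.5, 0, 0, 0], [0, 0, 0.5, 0, 0, 0], [0, 0, 0, 0, 0, 0], [0, 0, 0, 0, 0, 0], [0, 0, 0, 0, 0, 0], [0, 0, 0, 0, 0, 0]]
  ]
}}

```text
time: 13.83
position: [0.3992, -0.1329, 0.0735]
tool_rot: [1.0, 0.017, -0.0, -0.0]
ft_force: [0.4, 0.0, -1.9]
grip_width: 0.0258
grip_force: 50.0
```

Request:
{"fn": "drive_tool", "kwargs": {
  "deltas": [
    [[0, 0, 0.5, 0, 0, 0], [0, 0, 0.5, 0, 0, 0], [0, 0, 0, 0, 0, 0], [0, 0, 0, 0, 0, 0], [0, 0, 0, 0, 0, 0]]
  ]
}}

```text
time: 14.25
position: [0.3992, -0.1329, 0.0734]
tool_rot: [1.0, 0.017, 0.0, 0.0]
ft_force: [-0.3, 0.1, 9.5]
grip_width: 0.0259
grip_force: 50.0
```

Contact with the desk. Release slowly, then back straight up.

Request:
{"fn": "drive_tool", "kwargs": {
  "deltas": [
    [[0, 0, 0, 0, 0, 0], [0, 0, 0, 0, 0, 0], [0, 0, 0, 0, 0, 0], [0, 0, 0, 0, 0, 0], [0, 0, 0, 0, 0, 0], [0, 0, 0, 0, 0, 0], [0, 0, 0, 0, 0, 0], [0, 0, 0, 0, 0, 0]]
  ],
  "gripper": 100
}}

```text
time: 14.92
position: [0.3992, -0.1329, 0.0725]
tool_rot: [1.0, 0.017, -0.0, -0.0]
ft_force: [0.0, 0.1, 0.3]
grip_width: 0.0714
grip_force: 0.0
```

Request:
{"fn": "drive_tool", "kwargs": {
  "deltas": [
    [[0, 0, -10, 0, 0, 0], [0, 0, -20, 0, 0, 0], [0, 0, -25, 0, 0, 0], [0, 0, -25, 0, 0, 0], [0, 0, -25, 0, 0, 0], [0, 0, -25, 0, 0, 0], [0, 0, -15, 0, 0, 0], [0, 0, 0, 0, 0, 0]]
  ]
}}

```text
time: 15.58
position: [0.4009, -0.1339, 0.2204]
tool_rot: [1.0, 0.017, 0.003, 0.002]
ft_force: [0.8, 0.5, -0.1]
grip_width: 0.0869
grip_force: 0.0
```

Run:
```python
from h import *
shot('scene','e5.png'); st(); shot('side','s5.png')
a=cv2.imread('pics/e5.png')[60:300,80:360]; b=cv2.imread('pics/s5.png')[80:280,200:460]
cv2.imwrite('pics/m5.png',np.vstack([cv2.resize(a,None,fx=1.4,fy=1.25),cv2.resize(b,(392,300))]))
```

```text
15.63 [ 0.39998954 -0.13340401  0.21888462] yaw 0.03389774172141266 q [-0.59  0.3   1.95 -0.    0.89  0.95] F [-0.9 -0.  -0.4]
```

View pics/m5.png

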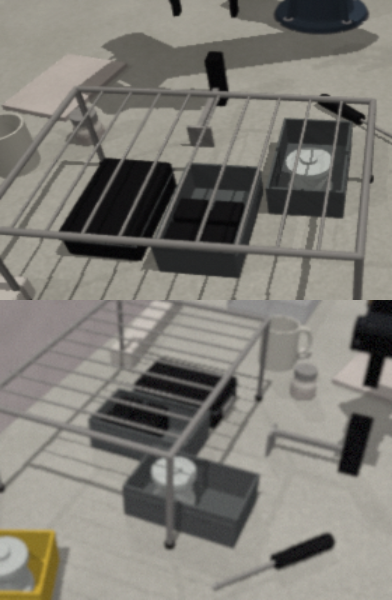

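The picture shows the hook standing upright and clear of the tote, which sits about half out; its rear bottom corners are at crop (267,212) and (344,217). I'll check its position and hand in if it fits.

Run:
```python
from h import *
c=lambda u,v:(80+u/1.4,60+v/1.25)
a=onz('e5.png',c(267,212),0);b=onz('e5.png',c(344,217),0);print(a,b)
m=(a[0]+b[0])/2-.09; print('tote mid x',m)
if abs(m-.604)<.015: print(ticket.hand_in())
```

```text
[0.6939 0.012  0.    ] [0.6917 0.126  0.    ]
tote mid x 0.6028
the job is handed in; nothing more can be done
None
```

I dragged the round-housing tote about half out (its middle measures about 1 mm from the shelf's front edge), set the hook down upright on the desk clear of it, saw no sign that the other tote moved, and handed the job in at about 16 s; no verdict was returned.

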